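# Press the lid onto a sample jar with the bench lid press

## Task

Close the white jar whose orange lid is sitting high: stand it upright in the round nest on the lid press's carriage, slide the carriage fully home under the ram, and push the red plunger all the way down to its stop so that the lid is pressed on. Then let the plunger spring back up, leave the jar in the press with the carriage home, and do not disturb the bottles and the beaker nearby. Close the lid only with the press, not by hand.

Things in the scene. Friction and masses are not known exactly. Their poses are not given: they have to be found in the camera images.
- jar: White plastic jar, 52 mm diameter, body straight from 2 to 58 mm above its underside, then a narrow neck (44 mm); with its orange push-on lid sitting high it is 88 mm tall. 0.13 kg. Origin: centre of the underside, z up. Grasp the white body, near its upper end, so that the palm of the gripper does not push the lid down.
- jar_lid (a joint): How far the orange lid (49 mm diameter, 18 mm tall) has been pushed down on the jar, m: 0 = sitting high (10 mm of neck shows), about 0.008 = pressed home. It needs about 5 N and stays where it is pushed.
- lid_top (a point): Centre of the top of the orange lid.
- press: Blue bench press fixed to the table. Origin on the table, under the ram axis. Its y axis is the carriage's track: a bed 100 mm wide from y = -58 to +288 mm. A steel column stands at x = +85 mm, and a head arm 56 mm wide reaches from it to the ram axis, from 135 to 170 mm above the table (underside to top).
- press_carriage (a joint): Travel of the carriage along the press's -y direction, m: 0 = fully out, 0.14 = fully home against its stop, nest right under the ram. About 2 N of friction; it stays where it is left.
- nest (a point): Centre of the floor of the round nest on the carriage, 26 mm above the table: a black ring 9 mm high, inner diameter about 59 mm, outer 72 mm; the jar stands in it. Moves with the carriage; 140 mm from the ram axis when the carriage is fully out.
- grip_knob (a point): The carriage's upright black grip knob: 26 mm diameter, from 46 to 82 mm above the table; this point is on its axis at 62 mm. It stands 115 mm from the nest centre, in the press's +y direction, and moves with the carriage.
- press_plunger (a joint): How far the red spring plunger is pressed down, m: 0 = up, 0.016 = down at its stop. The spring needs about 5 N at the start and 9 N at the stop, plus 5 N for the lid. It springs back when released.
- plunger_top (a point): Centre of the top of the red plunger's palm head (56 mm diameter), 223 mm above the table when up.
- blue_cap_bottle: Bystander: cream bottle with a blue cap, 50 mm diameter, 104 mm tall. Origin: centre of the underside.
- brown_bottle: Bystander: amber-brown bottle with a black cap, 62 mm diameter, 141 mm tall. Origin: centre of the underside.
- beaker: Bystander: clear beaker, 78 mm diameter, 94 mm tall. Origin: centre of the underside.
There are look-alikes about, which are no part of the job. Leave any green or turquoise look-alike of the jar alone.

How it is judged (in metres and radians):
On the way, in this order (a step that is already met when the one before it is completed fails the run):
1. the jar stands upright in the nest of the carriage (horizontal distance between jar and nest below 0.006 m and z of jar in the frame of nest between -0.004 and 0.004 m and angle between jar's own z axis and vertical below 0.07 rad), for 0.2 s.
2. the carriage is fully home with the jar upright in its nest (all of step 1 and value of joint press_carriage above 0.135 m), for 0.2 s.
3. the plunger is pressed down to its stop over the jar (all of step 2 and value of joint press_plunger above 0.0145 m), for 0.1 s.
At the end, for the whole second after the job is handed in: Jar at rest, upright (0.07 rad) in the nest (6 mm off centre, 4 mm in height at most); carriage home (over 0.135 m); lid pushed down over 6 mm; plunger back up (under 3 mm); both bottles and the beaker upright (0.2 rad) and moved less than 30 mm (all of step 2 and value of joint jar_lid above 0.006 m and value of joint press_plunger below 0.003 m and linear speed of jar below 0.02 m/s and distance of each of blue_cap_bottle, brown_bottle, beaker from where it was at the start of the episode below 0.03 m and angle between each of blue_cap_bottle, brown_bottle, beaker's own z axis and vertical below 0.2 rad); the robot touches nothing.
It fails at once if the lid is pushed down more than 3 mm anywhere but under the ram (carriage not home) (value of joint jar_lid above 0.003 m and value of joint press_carriage below 0.13 m).
It fails at once if the blue-capped bottle is knocked over or pushed more than 30 mm away (distance of blue_cap_bottle from where it was at the start of the episode above 0.03 m or angle between blue_cap_bottle's own z axis and vertical above 0.5 rad).
It fails at once if the brown bottle is knocked over or pushed more than 30 mm away (distance of brown_bottle from where it was at the start of the episode above 0.03 m or angle between brown_bottle's own z axis and vertical above 0.5 rad).
It fails at once if the beaker is knocked over or pushed more than 30 mm away (distance of beaker from where it was at the start of the episode above 0.03 m or angle between beaker's own z axis and vertical above 0.5 rad).
It also fails if it takes over 56 s, if anything falls off the work surface, if the arm or the gripper's body presses on something with over 40 N, if the wrist force passes 120 N, or if a joint passes its speed limit or range.

## Robot

A 6-joint arm with a two-finger parallel gripper is mounted at the origin on a cart in front of the work surface, level with it; the furniture and walls round the work are solid. World frame = base frame: x ahead of the robot, y to its left, z up, the work surface at z = 0. Lengths are in mm, angles in degrees, forces in N, time in s.
With the tool pointing down it reaches from about 350 to 775 mm from the base axis. Payload 5.5 kg.
Tool frame: the origin (TCP) lies on the centre line of the jaws, within the pads' length; the fingertips stand 8 mm ahead of it and the grasp point (between the pads) lies 11 mm behind it (nose_length is the distance from the TCP to the fingertips, in mm); z points along the fingers, y is the line along which they close (so a half turn about z gives the same grasp; the last joint's range is limited). The gripper opens to 85 mm and grips with 20 to 120 N. Pads are 22 mm wide; open, the fingers measure 114 mm over their backs; the gripper's body (76 mm by 85 mm) begins 54 mm behind the grasp point. The pads swing forward as they close: fully open they stand 13 mm farther back than shut.
Start: joints at [67.575, 17.945, 2.641, 74.691, 0, 82.002], TCP at [143.283, 556.903, 239.323] pointing down, gripper open.
Joint ranges: [-158.12, 158.12], [-49.38, 96.58], [-58.88, 72.47], [-126.05, 133.96], [-84.25, 85.87], [-180, 180]. Speed limits (degrees/s): [147.25, 147.25, 180, 180, 180, 180].

## Interface

Orientations are given as a 3x3 rotation matrix whose columns are the frame's x, y, z axes.
In Python, from station import * gives the robot as it stands.
- The arm moves only by the tool send_rows, never from a script. Its argument "moves" is a list that holds one entry, the list of rows, each a list of 5 numbers: the opening, from -1 (shut) to 1 (fully open), then the shift along the world's x, y, z in mm, then the turn about the world's z in degrees. In form: [[[grip, tx, ty, tz, roll], ...]]. A call has 1 to 10 rows; each row shifts and turns the commanded pose from where the row before left it; what a row does not reach is not made up. A row lasts 1/10 s, in which the tool goes at most 50 mm and 8.59 degrees, less where a joint would pass 70% of its speed; a pose out of reach is approached as far as the arm can. A call with a gripper value outside its range is refused whole. The fingers move at their own pace and stop on an object; "squeeze" is the grip in N (left out, the last holds). Time passes only in rows, so rows that do not move let the fingers close. It gives the time, the measured TCP pose, the force, the opening and the grip force at its end, in the units of the state.
- get_obs(): the state, without advancing time (a new reading comes with each control period).
- get_image(name): name is "scene" or "side" or "wrist"; returns the picture (400x640x3 uint8, red, green, blue); there is no depth.
- calibration(name): a dict with "vfov" (degrees; the focal length in pixels is half the picture's height over the tangent of half this angle, whatever the lens; pixels are square), "cx", "cy" (the principal point, pixels), "origin" and "rotation" of the camera in the world; the wrist camera has in their place "hand_eye" (4x4, takes a point from camera to tool coordinates, whose origin is the TCP and whose axes are the flange's). Camera axes: x right, y down, z forward; pixel columns grow to the right and rows downward; lengths in mm; the calibration is good to about 2 mm. A picture is of the moment at which its call begins: read the wrist's pose just before it. calibration takes no time and is no camera call.
- hand_in(): hands the job in; it is judged then, once.
The state is a dict: "time_s": time; "joints": joint angles; "qd": joint speeds; "tau": joint torques, N m; "ee_pos": TCP position; "tcp_rot": TCP orientation; "force": force on the tool from outside, world axes, zero at the start; "moment": the same for the moment, N m; "opening": finger opening in mm; "finger_force": force on a finger pad.
Only numpy, scipy, OpenCV 4.12 (cv2) and the standard library are available. Lean on these libraries where they do the work, as an engineer would, in place of code of your own. Each camera call takes 0.05 s, during which the arm holds its last target. There are 200 camera calls.

## Working session

There is one attempt and no reset: what is moved stays moved. The work goes in short steps, Python scripts to look and compute and a tool call to move; the robot and the scene stay as the last step left them, time stands still between calls to the robot, and variables do not carry over. Pictures are saved under pics/ and viewed, at most 10 in all, crops included, and the job is handed in when it is done.

Besides the shell and the picture viewer there is one more tool, called after "Request:" by a JSON object that holds its "op" and its "data". send_rows: Moves the arm, as the interface text tells. Its arguments: {"type":"object","properties":{"moves":{"type":"array"},"squeeze":{"type":"number"}},"required":["moves"]}

```bash
ls; mkdir -p pics; cat > h.py <<'E'
from station import *
import numpy as np, cv2
def cam(n,obs=None):
    c=calibration(n); f=200/np.tan(np.radians(c["vfov"]/2))
    if "origin" in c: return f,c["cx"],c["cy"],np.array(c["origin"]),np.array(c["rotation"]),c
    o=obs; T=np.array(c["hand_eye"]); R=np.array(o["tcp_rot"])
    return f,c["cx"],c["cy"],R@T[:3,3]+np.array(o["ee_pos"]),R@T[:3,:3],c
def ray(C,u,v):
    f,cx,cy,o,R,_=C
    return o,R@np.array([(u-cx)/f,(v-cy)/f,1.])
def onz(C,u,v,z):
    o,d=ray(C,u,v); return o+d*(z-o[2])/d[2]
def proj(C,p):
    f,cx,cy,o,R,_=C
    q=R.T@(np.array(p,float)-o); return np.array([cx+f*q[0]/q[2],cy+f*q[1]/q[2]])
E
python3 - <<'E'
from h import *
o=get_obs(); print(o)
for n in("scene","side","wrist"):
    print(n,calibration(n)); cv2.imwrite(f"pics/{n}0.png",get_image(n)[:,:,::-1])
E
```

```text
pics
{'time_s': 0.0, 'joints': array([6.75753020e+01, 1.79919511e+01, 2.57611584e+00, 7.46917836e+01,
       9.38846448e-04, 8.20016996e+01]), 'qd': array([-0.08333382,  0.07118112, -0.00086045, -0.07169223, -0.10173701,
       -0.01431076]), 'tau': array([-1.10422036e-03, -4.80626464e+01,  2.98533797e+01,  1.92818017e-02,
       -2.21590808e-04, -2.07611157e-05]), 'ee_pos': array([143.05895126, 556.39103097, 238.39135305]), 'tcp_rot': array([[-9.68468375e-01,  2.49135447e-01, -7.31661079e-04],
       [ 2.49136367e-01,  9.68466870e-01, -1.73001830e-03],
       [ 2.77580634e-04, -1.85775139e-03, -9.99998236e-01]]), 'force': array([0.17128058, 0.72289347, 0.21092101]), 'moment': array([-0.0205805 ,  0.0068377 ,  0.01025402]), 'finger_force': 0.0, 'opening': 85.54446105391797}
scene {'vfov': 45.5994554274977, 'cx': 312.50651276707475, 'cy': 197.54302045587207, 'origin': array([ 487.41466734, -649.65433492, 1367.99743224]), 'rotation': array([[ 9.95235516e-01, -8.18167704e-02,  5.30309698e-02],
       [-9.75000904e-02, -8.35113417e-01,  5.41368001e-01],
       [-6.10710263e-06, -5.43959187e-01, -8.39111675e-01]])}
side {'vfov': 46.31215797077291, 'cx': 318.55187631367215, 'cy': 197.81177841433097, 'origin': array([ 404.90836021, -826.65589782,  892.98909155]), 'rotation': array([[ 9.86921821e-01, -9.95417281e-02,  1.26794176e-01],
       [-1.61198033e-01, -6.12917888e-01,  7.73528834e-01],
       [ 7.16021340e-04, -7.83851457e-01, -6.20947969e-01]])}
wrist {'vfov': 65.57126940712915, 'cx': 322.03942982864027, 'cy': 199.37271156576318, 'hand_eye': array([[-1.31980290e-03, -9.53751481e-01, -3.00593366e-01,
         7.62915767e+01],
       [ 9.99998864e-01, -1.47765454e-03,  2.97790339e-04,
        -3.19346508e-01],
       [-7.28191127e-04, -3.00592631e-01,  9.53752347e-01,
        -1.35500430e+02],
       [ 0.00000000e+00,  0.00000000e+00,  0.00000000e+00,
         1.00000000e+00]])}
```

View pics/scene0.png

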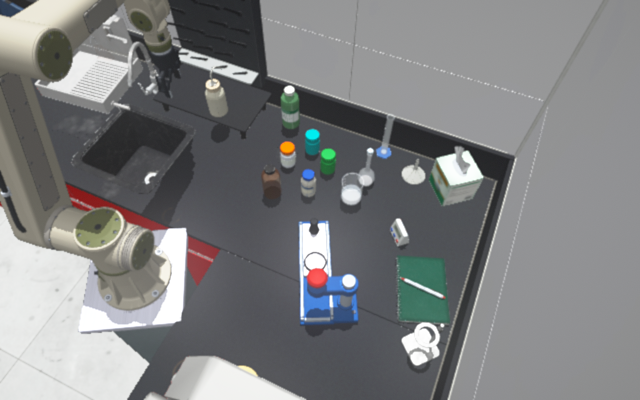

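View pics/side0.png

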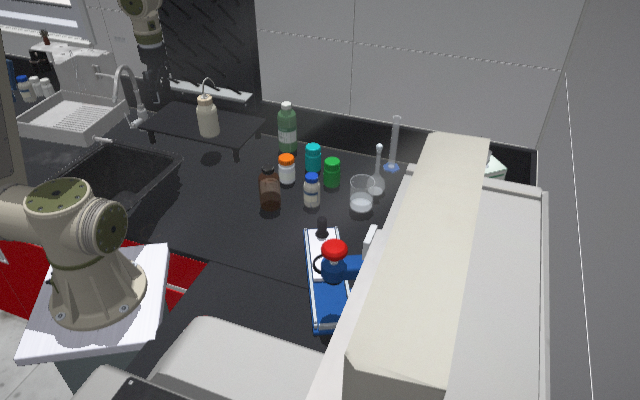

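The scene picture shows the white jar with the orange lid at (288,155). Things it could be taken for are the turquoise jar (313,142), the green jar (328,161) and the blue-capped bottle (308,183). The brown bottle is at (270,181) and the beaker at (351,190). On the press, the knob is at (314,227), the nest ring at (315,262) and the red plunger at (317,278). I choose (288,155) and will check it in a crop while measuring.

```bash
cat > m.py <<'E'
from h import *
def blobs(im,lo,hi,roi,minA=15):
    h=cv2.cvtColor(im,cv2.COLOR_RGB2HSV); m=cv2.inRange(h,lo,hi)
    k=np.zeros_like(m); x0,y0,x1,y1=roi; k[y0:y1,x0:x1]=m[y0:y1,x0:x1]
    n,l,s,c=cv2.connectedComponentsWithStats(k)
    return [(s[i].tolist(),c[i].round(1).tolist()) for i in range(1,n) if s[i][4]>=minA]
def tri(r):
    A=np.zeros((3,3));b=np.zeros(3)
    for o,d in r:
        d=d/np.linalg.norm(d);P=np.eye(3)-np.outer(d,d);A+=P;b+=P@o
    p=np.linalg.solve(A,b)
    return p,[np.linalg.norm(np.cross(p-o,d/np.linalg.norm(d))) for o,d in r]
E
python3 - <<'E'
from m import *
S={n:cv2.imread(f"pics/{n}0.png")[:,:,::-1].copy() for n in("scene","side")}
roi=(230,120,400,340)
for n,im in S.items():
    print(n)
    for nm,lo,hi in[("orange",(8,150,120),(20,255,255)),("red",(0,150,100),(6,255,255)),("red2",(172,150,100),(180,255,255)),("blue",(105,150,60),(125,255,255)),("blk",(0,0,0),(180,255,22))]:
        if nm!="blk": print(nm,blobs(im,lo,hi,roi))
    x0,y0,x1,y1=(250,120,400,330)
    c=cv2.resize(im[y0:y1,x0:x1],None,fx=2.8,fy=2.8,interpolation=cv2.INTER_CUBIC); S[n]=c
cv2.imwrite("pics/crop.png",np.hstack([S["scene"],S["side"]])[:590,:800,::-1])
E
```

```text
scene
orange [([280, 141, 15, 14, 160], [287.0, 147.6])]
red [([308, 269, 18, 18, 239], [316.8, 276.5])]
red2 [([308, 275, 19, 12, 42], [317.4, 283.1])]
blue [([302, 169, 12, 11, 103], [307.7, 174.1]), ([327, 276, 31, 17, 252], [337.9, 284.6]), ([304, 278, 26, 39, 414], [314.0, 301.1]), ([333, 295, 7, 13, 75], [335.9, 300.3]), ([335, 294, 23, 27, 150], [351.9, 310.5])]
side
orange [([278, 153, 16, 13, 156], [285.4, 158.4])]
red [([321, 239, 27, 22, 425], [334.1, 249.1])]
red2 []
blue [([305, 172, 14, 11, 129], [311.1, 176.9]), ([313, 255, 50, 69, 1934], [334.4, 287.3]), ([307, 268, 27, 67, 157], [316.9, 317.8])]
```

View pics/crop.png

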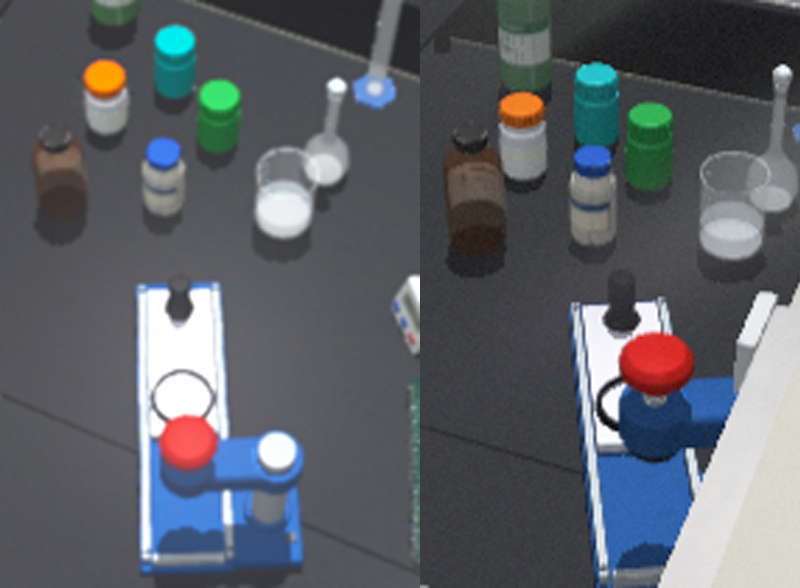

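The crop confirms it: in the scene half, the white body with the orange lid is at crop (104,95), with no other orange lid nearby. The ring centre is at crop (183,397), the knob top at (178,283) and the plunger top at about (187,440).

```bash
python3 - <<'E'
from m import *
a,b=cam("scene"),cam("side")
P=lambda x,y:(250+x/2.8-.3,120+y/2.8-.3)
Q=lambda x,y:P(x-420,y)
def show(nm,p,q,z):
    r=[ray(a,*P(*p))]+([ray(b,*Q(*q))] if q else [])
    print(nm,"scene",onz(a,*P(*p),z).round(1),*( ["side",onz(b,*Q(*q),z).round(1),"tri",tri(r)[0].round(1),np.round(tri(r)[1],1)] if q else []))
show("jarlidtop",(105,74),(523,104),88)
show("plungertop",(188,438),(656,358),223)
show("ringtop",(183,397),None,35)
show("knobtop",(179,285),(622,277),82)
show("bluecap",(162,151),(592,155),104)
show("browncap",(55,136),(470,134),141)
show("teal",(175,40),(596,74),88)
show("green",(220,94),(650,112),88)
show("beakerbot",(284,218),(731,240),0)
show("beakertop",(287,165),(735,166),94)
show("columntop",(278,448),None,185)
print("bed near corners z?",onz(a,*P(138,286),20),onz(a,*P(218,284),20),onz(a,*P(143,560),20),onz(a,*P(228,556),20))
E
```

```text
jarlidtop scene [502.1 394.9  88. ] side [503.8 395.1  88. ] tri [502.9 393.9  89. ] [0.8 0.8]
plungertop scene [ 547.3 -153.5  223. ] side [ 546.4 -157.9  223. ] tri [ 547.9 -150.3  215.4] [0.2 0.2]
ringtop scene [556.6 -23.3  35. ]
knobtop scene [563.5  91.1  82. ] side [564.8  94.7  82. ] tri [563.3  87.2  88.7] [0.2 0.2]
bluecap scene [560.3 260.2 104. ] side [561.9 264.3 104. ] tri [560.3 255.4 110.5] [0.4 0.4]
browncap scene [438.3 266.6 141. ] side [438.7 268.8 141. ] tri [438.5 264.2 144.1] [0. 0.]
teal scene [593.2 440.9  88. ] side [593.4 443.9  88. ] tri [592.7 437.5  92. ] [0.2 0.2]
green scene [639.4 350.1  88. ] side [640.4 356.7  88. ] tri [638.  342.8  97.4] [0.3 0.3]
beakerbot scene [705.6 220.    0. ] side [706.9 228.9   0. ] tri [702.4 210.4  15.4] [0.8 0.8]
beakertop scene [704.5 233.1  94. ] side [707.1 235.1  94. ] tri [704.7 229.8  98.3] [0.9 0.9]
columntop scene [ 633.5 -155.6  185. ]
bed near corners z? [519.40055021 130.14578022  20.        ] [612.64210683 123.71918779  20.        ] [ 497.71325662 -196.04846209   20.        ] [ 585.66987317 -200.41326654   20.        ]
```

Request:
{"op": "send_rows", "data": {"moves": [[[1,10,-40,0,0],[1,20,-40,0,0],[1,40,-40,0,0],[1,40,-40,0,0],[1,45,-2,0,0],[1,45,0,0,0],[1,45,0,0,0],[1,45,0,0,0],[1,40,0,0,0],[1,30,0,-20,0]]]}}

```text
time_s: 1.15
ee_pos: [497.9, 404.4, 221.2]
tcp_rot: [[-0.968, 0.251, 0.004], [0.251, 0.968, 0.003], [-0.004, 0.004, -1.0]]
force: [1.0, 0.6, -0.3]
opening: 85.7
finger_force: 0.0
```

Request:
{"op": "send_rows", "data": {"moves": [[[1,0,0,-19,0],[1,0,0,0,0],[1,0,0,0,0]]]}}

```text
time_s: 1.45
ee_pos: [493.3, 403.8, 199.9]
tcp_rot: [[-0.968, 0.249, -0.002], [0.249, 0.968, -0.001], [0.002, -0.001, -1.0]]
force: [-0.1, 0.4, 1.1]
opening: 85.4
finger_force: 0.0
```

```bash
cat > w.py <<'E'
from m import *
import sys
o=get_obs(); im=get_image("wrist"); n=sys.argv[1]
np.savez(f"pics/{n}.npz",p=o["ee_pos"],R=o["tcp_rot"]); cv2.imwrite(f"pics/{n}.png",im[:,:,::-1])
print(o["time_s"],o["ee_pos"].round(1),o["tcp_rot"].round(4).tolist(),o["opening"])
C=cam("wrist",o)
if len(sys.argv)>2:
  h=cv2.cvtColor(im,cv2.COLOR_RGB2HSV)
  for s,c in blobs(im,(8,150,100),(20,255,255),(0,0,640,400),500): print(s,c,onz(C,*c,88).round(1))
E
python3 w.py w1 1
```

```text
1.45 [493.3 403.8 199.9] [[-0.9685, 0.2491, -0.0018], [0.2491, 0.9685, -0.001], [0.0015, -0.0014, -1.0]] 85.36513997297408
[285, 179, 59, 58, 2569] [313.9, 207.7] [500.  394.6  88. ]
```

View pics/w1.png

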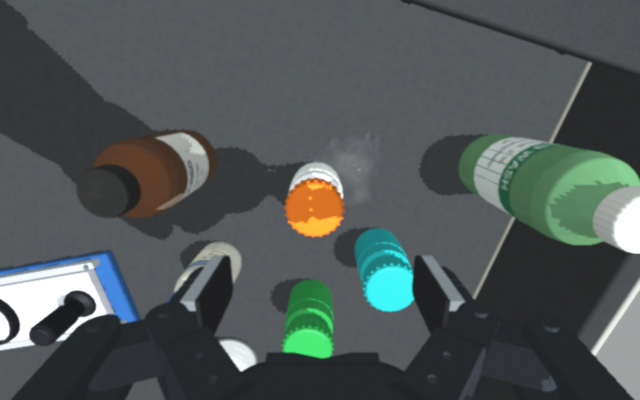

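The wrist view shows the orange lid alone at (314,208), clear of the bottle and both look-alikes. It gives (501,394.5), which agrees with the scene camera to within 2 mm.

Request:
{"op": "send_rows", "data": {"moves": [[[1,8,-9,0,0],[1,0,0,0,0],[1,0,0,-20,0],[1,0,0,-20,0],[1,0,0,-20,0],[1,0,0,-20,0],[1,0,0,-20,0],[1,0,0,-10,0],[1,0,0,0,0]]]}}

```text
time_s: 2.4
ee_pos: [501.2, 394.7, 89.3]
tcp_rot: [[-0.968, 0.249, -0.002], [0.249, 0.968, -0.001], [0.002, -0.002, -1.0]]
force: [-0.3, -0.0, -0.0]
opening: 85.6
finger_force: 0.0
```

```bash
python3 w.py w2 1
```

```text
2.4 [501.2 394.7  89.3] [[-0.9685, 0.2491, -0.0019], [0.2491, 0.9685, -0.0011], [0.0016, -0.0015, -1.0]] 85.63086828687003
[272, 208, 101, 99, 7303] [322.0, 259.0] [498.7 395.   88. ]
```

```bash
python3 - <<'E'
from m import *
for n,u,v in(("w1",314,236.5),("w2",322,306.5)):
    d=np.load(f"pics/{n}.npz"); C=cam("wrist",dict(ee_pos=d["p"],tcp_rot=d["R"]))
    p=onz(C,u,v,88); print(n,p.round(1),(p+d["R"][:,0]*24.5).round(1))
E
```

```text
w1 [525.6 387.9  88. ] [501.9 394.   88. ]
w2 [525.3 388.1  88. ] [501.6 394.2  88. ]
```

Both wrist estimates give (501.7,394.1). I'll descend to TCP z = 35 and grip.

Request:
{"op": "send_rows", "data": {"moves": [[[1,0.5,-0.5,-15,0],[1,0,0,-15,0],[1,0,0,-15,0],[1,0,0,-9,0],[1,0,0,0,0],[-1,0,0,0,0],[-1,0,0,0,0],[-1,0,0,0,0],[-1,0,0,0,0],[-1,0,0,0,0]]], "squeeze": 30}}

```text
time_s: 3.45
ee_pos: [503.3, 395.1, 37.6]
tcp_rot: [[-0.968, 0.249, 0.002], [0.249, 0.968, 0.001], [-0.002, 0.002, -1.0]]
force: [-0.1, -0.1, 6.2]
opening: 51.0
finger_force: 32.5
```

Request:
{"op": "send_rows", "data": {"moves": [[[-1,0,0,0,0],[-1,0,0,0,0],[-1,0,0,0,0],[-1,0,0,0,0],[-1,0,0,0,0]]]}}

```text
time_s: 3.95
ee_pos: [503.2, 395.1, 37.6]
tcp_rot: [[-0.968, 0.249, 0.002], [0.249, 0.968, 0.001], [-0.002, 0.002, -1.0]]
force: [0.9, -0.1, 5.9]
opening: 50.7
finger_force: 32.5
```

Request:
{"op": "send_rows", "data": {"moves": [[[-1,0,0,10,0],[-1,0,0,20,0],[-1,0,0,30,0],[-1,0,0,40,0],[-1,0,0,40,0],[-1,0,0,40,0],[-1,0,0,10,0],[-1,0,0,0,0],[-1,0,0,0,0]]]}}

```text
time_s: 4.85
ee_pos: [501.8, 394.3, 224.7]
tcp_rot: [[-0.968, 0.249, -0.002], [0.249, 0.968, -0.001], [0.002, -0.002, -1.0]]
force: [-0.5, -0.3, -2.6]
opening: 50.9
finger_force: 31.8
```

```bash
python3 w.py w3 1; python3 - <<'E'
from m import *
out=[]
for n in("scene","side"):
    im=get_image(n); out.append(cv2.resize(im[70:200,220:360],(0,0),fx=2.8,fy=2.8,interpolation=cv2.INTER_CUBIC))
    print(n,blobs(im,(8,150,100),(20,255,255),(200,60,400,200),8))
w=cv2.imread("pics/w3.png")[200:,160:480,::-1]
a=np.hstack(out); w=cv2.resize(w,(376,235)); 
b=np.zeros((235,a.shape[1],3),np.uint8); b[:,:376]=w
cv2.imwrite("pics/v3.png",np.vstack([a,b])[:600,:800,::-1])
E
```

```text
4.85 [501.8 394.3 224.7] [[-0.9685, 0.2491, -0.0021], [0.2491, 0.9685, -0.0011], [0.0017, -0.0016, -1.0]] 50.85170687485345
[250, 250, 144, 110, 12035] [321.9, 307.5] [623.8 362.1  88. ]
scene [([287, 105, 6, 12, 39], [289.3, 110.8])]
side [([287, 101, 4, 6, 10], [288.9, 103.4])]
```

View pics/v3.png

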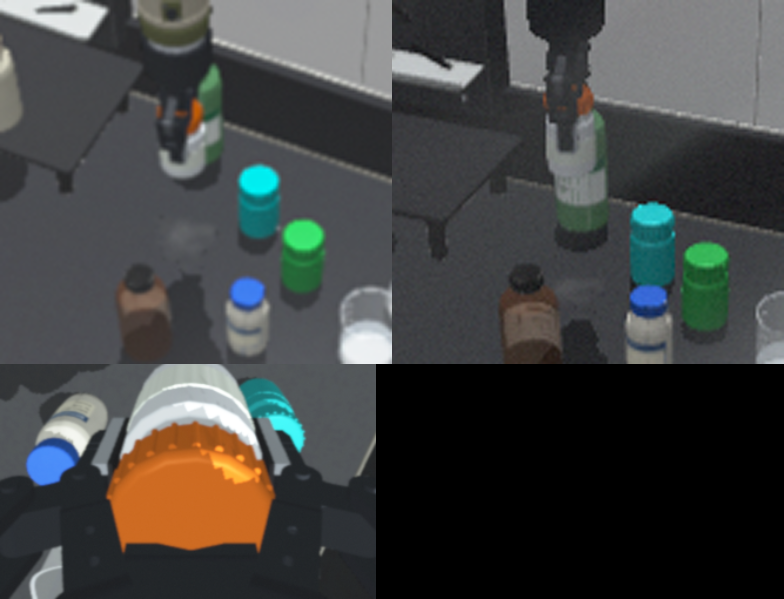

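The jar hangs upright and centred between the pads (lid at column 322). The white neck still shows, so the lid is still high. Next I check the fore-aft offset in the hand, then carry it to above the nest.

```bash
python3 - <<'E'
from m import *
d=np.load("pics/w3.npz"); C=cam("wrist",dict(ee_pos=d["p"],tcp_rot=d["R"]))
for v in (269,273,277):
  p=onz(C,321.7,v,d["p"][2]+50.4); print(v,(d["R"].T@(p-d["p"])).round(1))
im=cv2.imread("pics/w3.png"); print(im[250:300:2,322].tolist())
E
```

```text
269 [ 26.9  -0.4 -50.4]
273 [ 25.5  -0.4 -50.4]
277 [ 24.1  -0.4 -50.4]
[[138, 143, 160], [32, 82, 152], [28, 80, 152], [27, 81, 153], [29, 82, 154], [27, 80, 153], [27, 79, 151], [27, 79, 151], [27, 79, 151], [28, 82, 154], [29, 84, 157], [29, 89, 170], [32, 98, 186], [35, 103, 197], [38, 109, 206], [46, 120, 218], [49, 123, 221], [37, 111, 209], [34, 107, 206], [34, 107, 206], [35, 107, 206], [37, 109, 208], [35, 107, 206], [36, 108, 207], [36, 108, 207]]
```

Request:
{"op": "send_rows", "data": {"moves": [[[-1,5,-20,0,0],[-1,5,-40,0,0],[-1,5,-45,0,0],[-1,5,-45,0,0],[-1,5,-45,0,0],[-1,5,-45,0,0],[-1,5,-45,0,0],[-1,5,-45,0,0],[-1,5,-30,0,0],[-1,0,0,0,0]]]}}

```text
time_s: 6.0
ee_pos: [547.4, 30.9, 224.8]
tcp_rot: [[-0.967, 0.254, -0.002], [0.254, 0.967, -0.001], [0.002, -0.001, -1.0]]
force: [-0.6, 0.5, -1.4]
opening: 50.6
finger_force: 32.0
```

```bash
python3 w.py w4
```

```text
6.0 [547.4  30.9 224.8] [[-0.9671, 0.2544, -0.0021], [0.2544, 0.9671, -0.0008], [0.0018, -0.0013, -1.0]] 50.61316572855143
```

View pics/w4.png

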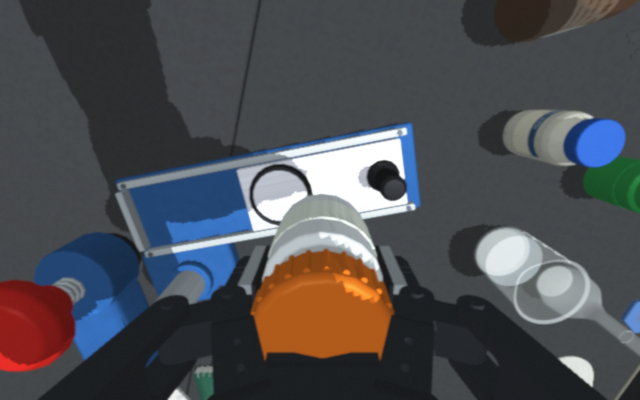

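The wrist view shows the nest ring at about (280,194), slightly overlapped by the jar, the knob top at (393,187) and the plunger at (30,325). I'll fit the ring on its own height plane.

```bash
python3 - <<'E'
from m import *
d=np.load("pics/w4.npz"); C=cam("wrist",dict(ee_pos=d["p"],tcp_rot=d["R"]))
im=cv2.imread("pics/w4.png")
g=im.max(2); m=((g<60)*255).astype(np.uint8)
k=np.zeros_like(m); k[155:232,240:320]=m[155:232,240:320]
n,l,s,c=cv2.connectedComponentsWithStats(k)
i=1+np.argmax(s[1:,4]); print(s[i])
ys,xs=np.nonzero(l==i)
P=np.array([onz(C,x,y,35)[:2] for x,y in zip(xs,ys)])
# robust circle fit on plane
from scipy.optimize import least_squares
r=least_squares(lambda q:np.hypot(P[:,0]-q[0],P[:,1]-q[1])-q[2],[556,-23,33],loss="soft_l1"); print("ring",r.x.round(1),len(P))
rad=np.hypot(*(P-r.x[:2]).T); print(np.percentile(rad,[2,10,50,90,98]).round(1))
print("knob",onz(C,393,187,82).round(1))
# red plunger
print([ (s,onz(C,*c,223).round(1)) for s,c in blobs(im[:,:,::-1].copy(),(0,150,80),(6,255,255),(0,250,120,400),200)])
# bed corners (top of bed z~20)
for u,v in((118,181),(411,124),(418,206),(145,255)): print(onz(C,u,v,20).round(1))
E
```

```text
[251 165  60  46 320]
ring [556.4 -19.2  32.1] 320
[30.  30.6 32.1 33.6 34.2]
knob [563.3  94.4  82. ]
[([0, 280, 73, 92, 5721], array([ 543.8, -127.6,  223. ]))]
[ 497.  -194.3   20. ]
[519.6 136.1  20. ]
[613.  127.9  20. ]
[ 590.4 -203.8   20. ]
```

Request:
{"op": "send_rows", "data": {"moves": [[[-1,20,-17,0,0],[-1,20,-17,0,0],[-1,20,-16,0,0],[-1,0,0,-15,0],[-1,0,0,0,0],[-1,0,0,0,0],[-1,0,0,0,0]]]}}

```text
time_s: 6.75
ee_pos: [607.1, -14.3, 211.6]
tcp_rot: [[-0.969, 0.248, -0.0], [0.248, 0.969, 0.0], [0.0, 0.0, -1.0]]
force: [0.2, 0.4, -1.7]
opening: 50.5
finger_force: 32.0
```

```bash
python3 w.py w5; cat > ring.py <<'E'
from m import *
import sys
from scipy.optimize import least_squares
n=sys.argv[1]
d=np.load(f"pics/{n}.npz"); C=cam("wrist",dict(ee_pos=d["p"],tcp_rot=d["R"]))
im=cv2.imread(f"pics/{n}.png"); m=((im.max(2)<60)*255).astype(np.uint8)
nn,l,s,c=cv2.connectedComponentsWithStats(m)
u0,v0=proj(C,[556.5,-21,35]); print("expected px",u0,v0)
ys,xs=np.nonzero(m); P=np.array([onz(C,x,y,35)[:2] for x,y in zip(xs,ys)])
q=np.array([556.5,-21.])
for t in(6,4,3):
    rr=np.hypot(*(P-q).T); K=P[abs(rr-32.7)<t]
    r=least_squares(lambda z:np.hypot(K[:,0]-z[0],K[:,1]-z[1])-z[2],[*q,32.7],loss="soft_l1"); q=r.x[:2]
print("ring",r.x.round(2),len(K))
a=np.degrees(np.arctan2(*(K-q).T[::-1])); print(np.histogram(a,bins=8,range=(-180,180))[0])
E
python3 ring.py w5; python3 ring.py w4
```

```text
6.75 [607.1 -14.3 211.6] [[-0.9688, 0.2479, -0.0003], [0.2479, 0.9688, 0.0003], [0.0004, 0.0003, -1.0]] 50.50229291908734
expected px 302.7998053354696 132.3600421308655
ring [557.2  -19.97  32.35] 313
[54 32 20 38 37 35 30 67]
expected px 278.6694663656119 196.0305399247938
ring [556.28 -19.15  32.06] 320
[ 73  34  12   2   0  13  86 100]
```

View pics/w5.png

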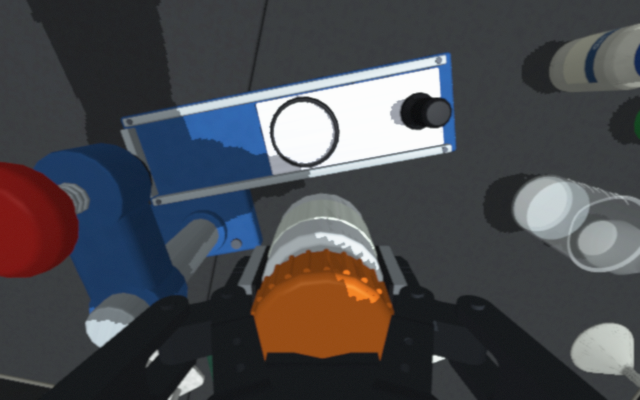

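The ring is now fully visible at (303,132), which gives a nest at about (557,-20). The knob at (430,112) agrees with 115 mm spacing. I'll move above it and come down to just clear of the ring.

Request:
{"op": "send_rows", "data": {"moves": [[[-1,-20,-3,0,0],[-1,-20,-3,0,0],[-1,-10,0,0,0],[-1,0,0,-30,0],[-1,0,0,-40,0],[-1,0,0,-30,0],[-1,0,0,-20,0],[-1,0,0,-5,0],[-1,0,0,0,0],[-1,0,0,0,0]]]}}

```text
time_s: 7.8
ee_pos: [558.6, -21.4, 87.8]
tcp_rot: [[-0.968, 0.249, 0.002], [0.249, 0.968, -0.0], [-0.002, 0.0, -1.0]]
force: [1.0, -0.0, -2.1]
opening: 50.5
finger_force: 32.0
```

```bash
python3 w.py w6; python3 ring.py w6
```

```text
7.8 [558.6 -21.4  87.8] [[-0.9685, 0.249, 0.0024], [0.249, 0.9685, -0.0003], [-0.0024, 0.0003, -1.0]] 50.54248890513359
expected px 322.1751706716291 220.8863302445554
ring [555.4  -19.87  31.87] 1093
[280 216   3   0   0 120 220 254]
```

View pics/w6.png

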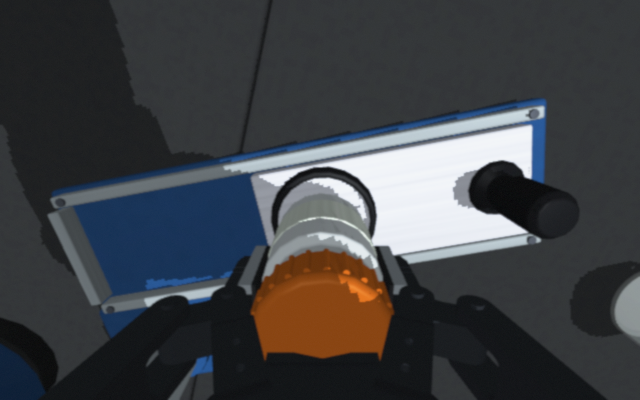

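The ring spans columns 272–376 (centre 324) with the jar base at about 322, so it is centred sideways to about 1 mm. I'll check the fore-aft fit from the near rim's profile.

```bash
python3 - <<'E'
from m import *
d=np.load("pics/w6.npz"); C=cam("wrist",dict(ee_pos=d["p"],tcp_rot=d["R"]))
im=cv2.imread("pics/w6.png")
print(im[160:190,324].max(1).tolist())
for x,y,z in((36,0,26),(36,0,35),(29.5,0,35),(29.5,0,26)):
    c=np.array([557,-20.4,z]); q=d["R"][:,0]*[1,1,0]; print((x,z),proj(C,c+q*x).round(1))
c=np.array([557,-20.4,35]); q=d["R"][:,1]
print("lateral outer",proj(C,c+q*36),proj(C,c-q*36),"row ~216 pixels dark:",[x for x in range(262,390) if im[214,x].max()<70])
E
```

```text
[106, 117, 150, 207, 234, 237, 199, 104, 29, 19, 19, 26, 39, 54, 61, 54, 53, 105, 192, 242, 248, 248, 248, 247, 246, 244, 232, 183, 158, 158]
(36, 26) [323.2 164. ]
(36, 35) [323.3 166.8]
(29.5, 35) [323.3 177.1]
(29.5, 26) [323.2 173.9]
lateral outer [378.62135492 221.2815733 ] [267.8946977  221.44746582] row ~216 pixels dark: [272, 273, 274, 275, 276, 277, 370, 371, 372, 373, 374, 375]
```

Request:
{"op": "send_rows", "data": {"moves": [[[-1,-1.2,0.9,0,0],[-1,0,0,-5,0],[-1,0,0,-5,0],[-1,0,0,-4,0],[-1,0,0,-3,0],[-1,0,0,0,0],[-1,0,0,0,0]]]}}

```text
time_s: 8.55
ee_pos: [556.2, -20.4, 69.1]
tcp_rot: [[-0.968, 0.249, -0.0], [0.249, 0.968, 0.0], [0.0, 0.0, -1.0]]
force: [0.2, 0.2, -0.8]
opening: 50.7
finger_force: 32.0
```

Request:
{"op": "send_rows", "data": {"moves": [[[-1,0.8,0,-2,0],[-1,0,0,-2,0],[-1,0,0,-1,0],[-1,0,0,0,0],[-1,0,0,0,0]]]}}

```text
time_s: 9.05
ee_pos: [557.1, -20.4, 64.3]
tcp_rot: [[-0.968, 0.249, -0.0], [0.249, 0.968, 0.0], [0.0, 0.0, -1.0]]
force: [-0.3, 0.3, -2.0]
opening: 51.0
finger_force: 32.0
```

Request:
{"op": "send_rows", "data": {"moves": [[[-1,0,0,-1,0],[-1,0,0,0,0],[-1,0,0,0,0]]]}}

```text
time_s: 9.35
ee_pos: [557.3, -20.4, 63.6]
tcp_rot: [[-0.968, 0.249, 0.001], [0.249, 0.968, -0.0], [-0.001, 0.0, -1.0]]
force: [-0.5, -0.5, 1.1]
opening: 50.3
finger_force: 32.3
```

Floor contact at 63.6, as predicted. I'll release and rise.

Request:
{"op": "send_rows", "data": {"moves": [[[0,0,0,0,0],[0.5,0,0,0,0],[1,0,0,0,0],[1,0,0,0,0],[1,0,0,0,0],[1,0,0,0,0],[1,0,0,10,0],[1,0,0,20,0],[1,0,0,30,0],[1,0,0,30,0]]]}}

```text
time_s: 10.35
ee_pos: [556.7, -20.3, 154.7]
tcp_rot: [[-0.968, 0.249, -0.001], [0.249, 0.968, 0.0], [0.001, 0.0, -1.0]]
force: [0.1, -1.2, 0.3]
opening: 85.8
finger_force: 0.0
```

Request:
{"op": "send_rows", "data": {"moves": [[[1,-20,0,10,0],[1,-30,0,0,0],[1,0,0,0,0],[1,0,0,0,0]]]}}

```text
time_s: 10.75
ee_pos: [507.1, -20.4, 164.2]
tcp_rot: [[-0.968, 0.249, 0.002], [0.249, 0.968, -0.0], [-0.001, 0.0, -1.0]]
force: [0.2, 0.3, 0.3]
opening: 85.3
finger_force: 0.0
```

```bash
python3 w.py w7 1; python3 - <<'E'
from m import *
d=np.load("pics/w7.npz"); C=cam("wrist",dict(ee_pos=d["p"],tcp_rot=d["R"]))
im=cv2.imread("pics/w7.png")
for s,c in blobs(im[:,:,::-1].copy(),(8,150,100),(20,255,255),(0,0,640,400),500):
    p=onz(C,s[0]+s[2]/2,s[1]+s[3]-.5,114); print((p+d["R"][:,0]*24.5).round(1))
E
```

```text
10.75 [507.1 -20.4 164.2] [[-0.9684, 0.2493, 0.0015], [0.2493, 0.9684, -0.0001], [-0.0015, 0.0003, -1.0]] 85.29895072585064
[304, 248, 73, 71, 3963] [339.7, 283.8] [568.5 -22.3  88. ]
[555.9 -19.7 114. ]
```

View pics/w7.png

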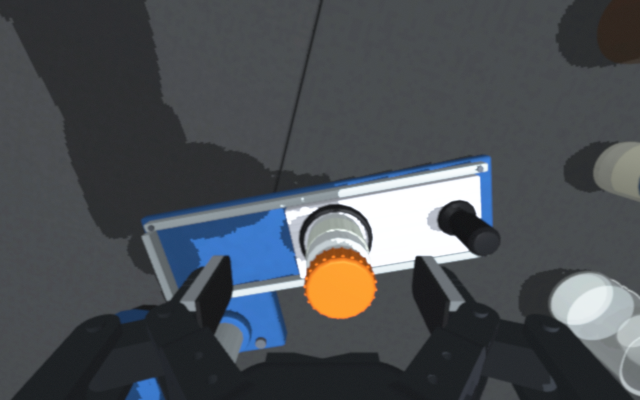

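The jar stands upright in the nest, with its lid still high at (340,284). Next I grip the knob at (564.7,94.7), keeping this hand orientation.

Request:
{"op": "send_rows", "data": {"moves": [[[1,15,30,0,0],[1,15,30,0,0],[1,15,30,0,0],[1,12.5,25,0,0],[1,0,0,0,0],[1,0,0,-30,0],[1,0,0,-30,0],[1,0,0,-30,0],[1,0,0,-16,0],[1,0,0,0,0]]]}}

```text
time_s: 11.8
ee_pos: [562.6, 93.9, 54.4]
tcp_rot: [[-0.968, 0.25, -0.006], [0.25, 0.968, -0.0], [0.005, -0.002, -1.0]]
force: [-0.4, 0.2, 0.3]
opening: 85.2
finger_force: 0.0
```

Request:
{"op": "send_rows", "data": {"moves": [[[-1,0,0,0,0],[-1,0,0,0,0],[-1,0,0,0,0],[-1,0,0,0,0],[-1,0,0,0,0],[-1,0,0,0,0],[-1,0,0,0,0],[-1,0,0,0,0],[-1,0,0,0,0],[-1,0,0,0,0]]], "squeeze": 25}}

```text
time_s: 12.8
ee_pos: [565.4, 94.6, 58.4]
tcp_rot: [[-0.968, 0.249, 0.002], [0.249, 0.968, 0.0], [-0.002, 0.001, -1.0]]
force: [-0.3, -0.5, 6.4]
opening: 25.1
finger_force: 26.2
```

Request:
{"op": "send_rows", "data": {"moves": [[[-1,-0.2,-3,0,0],[-1,-0.4,-6,0,0],[-1,-0.7,-10,0,0],[-1,-0.7,-10,0,0],[-1,-0.7,-10,0,0],[-1,-0.7,-10,0,0],[-1,-0.7,-10,0,0],[-1,-0.7,-10,0,0],[-1,-0.4,-6,0,0],[-1,0,0,0,0]]]}}

```text
time_s: 13.8
ee_pos: [560.3, 18.7, 58.4]
tcp_rot: [[-0.968, 0.25, 0.002], [0.25, 0.968, -0.001], [-0.002, -0.0, -1.0]]
force: [-0.3, -1.5, 5.5]
opening: 25.1
finger_force: 26.2
```

Request:
{"op": "send_rows", "data": {"moves": [[[-1,-0.4,-6,0,0],[-1,-0.7,-10,0,0],[-1,-0.7,-10,0,0],[-1,-0.7,-10,0,0],[-1,-0.7,-10,0,0],[-1,-0.4,-6,0,0],[-1,-0.2,-4,0,0],[-1,0,-2,0,0],[-1,0,0,0,0],[-1,0,0,0,0]]]}}

```text
time_s: 14.8
ee_pos: [556.6, -36.2, 58.4]
tcp_rot: [[-0.969, 0.247, 0.003], [0.248, 0.969, 0.004], [-0.002, 0.005, -1.0]]
force: [2.0, 8.5, 5.6]
opening: 24.6
finger_force: 26.4
```

Request:
{"op": "send_rows", "data": {"moves": [[[-1,-0.2,-3,0,0],[-1,0,0,0,0],[-1,0,0,0,0]]]}}

```text
time_s: 15.1
ee_pos: [556.7, -36.3, 58.4]
tcp_rot: [[-0.969, 0.245, 0.004], [0.245, 0.969, 0.01], [-0.001, 0.011, -1.0]]
force: [2.4, 17.0, 7.1]
opening: 25.1
finger_force: 27.1
```

```bash
python3 - <<'E'
from m import *
out=[]
for n in("scene","side"):
    im=get_image(n); cv2.imwrite(f"pics/{n}8.png",im[:,:,::-1])
    out.append(cv2.resize(im[195:335,265:395],(400,430),interpolation=cv2.INTER_CUBIC))
cv2.imwrite("pics/v8.png",np.hstack(out)[:,:,::-1])
E
python3 w.py w8 1
```

```text
15.2 [556.7 -36.3  58.4] [[-0.9695, 0.2452, 0.0037], [0.2452, 0.9694, 0.0097], [-0.0012, 0.0103, -0.9999]] 25.426351637181998
[0, 309, 92, 91, 6277] [36.6, 355.9] [ 551.8 -159.4   88. ]
```

View pics/v8.png

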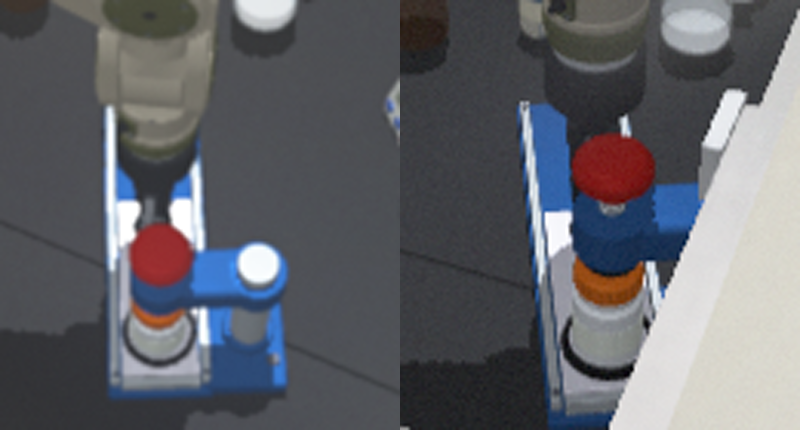

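View pics/w8.png

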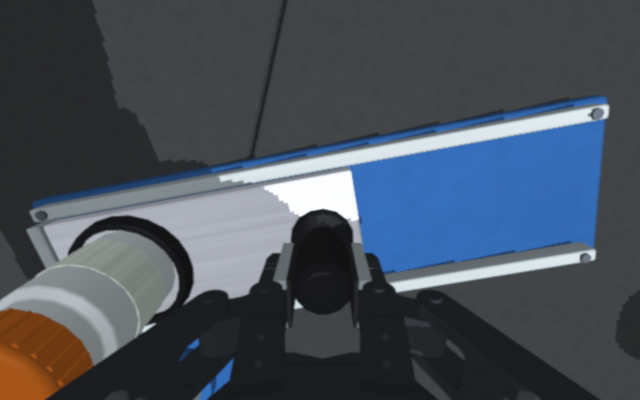

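The wrist view shows the carriage's front edge against the end bar at (45,225), and both fixed views show the jar right under the ram. At y = -36.3 the carriage no longer moves while the force climbs to 17 N, so it is home. I'll release, rise and shut the fingers for the plunger.

Request:
{"op": "send_rows", "data": {"moves": [[[-0.2,0,1,0,0],[0.5,0,1,0,0],[1,0,1,0,0],[1,0,0,0,0],[1,0,0,0,0],[1,0,0,0,0],[1,0,0,20,0],[1,0,0,40,0],[1,0,0,40,0],[1,0,0,40,0]]]}}

```text
time_s: 16.25
ee_pos: [555.0, -38.5, 198.7]
tcp_rot: [[-0.968, 0.249, -0.0], [0.249, 0.968, 0.0], [0.0, 0.0, -1.0]]
force: [0.4, -0.7, -0.5]
opening: 85.3
finger_force: 0.0
```

Request:
{"op": "send_rows", "data": {"moves": [[[-1,0,0,40,0],[-1,0,0,20,0],[-1,0,0,0,0],[-1,0,0,0,0],[-1,0,0,0,0],[-1,0,0,0,0],[-1,0,0,0,0],[-1,0,0,0,0],[-1,0,0,0,0],[-1,0,0,0,0]]]}}

```text
time_s: 17.25
ee_pos: [555.4, -38.4, 257.2]
tcp_rot: [[-0.968, 0.249, -0.0], [0.249, 0.968, 0.0], [0.0, 0.0, -1.0]]
force: [0.5, -0.7, 0.4]
opening: -0.1
finger_force: 0.0
```

```bash
python3 w.py w9 1;python3 - <<'E'
from m import *
d=np.load("pics/w9.npz"); C=cam("wrist",dict(ee_pos=d["p"],tcp_rot=d["R"]))
im=cv2.imread("pics/w9.png")[:,:,::-1].copy()
print([(s,onz(C,*c,223).round(1)) for s,c in blobs(im,(0,150,60),(6,255,255),(0,0,640,400),200)])
for n in("scene",):
    i=get_image(n);print([(s,c,onz(cam(n),*c,220).round(1)) for s,c in blobs(i,(0,120,60),(7,255,255),(290,250,350,310),30)])
E
```

```text
17.25 [555.4 -38.4 257.2] [[-0.9685, 0.2492, -0.0002], [0.2492, 0.9685, 0.0002], [0.0002, 0.0001, -1.0]] -0.13342825069180034
[188, 181, 47, 40, 626] [218.0, 194.6] [ 542.7 -145.3   88. ]
[([106, 218, 91, 81, 5657], array([ 543.5, -143.1,  223. ]))]
[]
```

Request:
{"op": "send_rows", "data": {"moves": [[[-1,-2,-28,0,0],[-1,-2,-28,0,0],[-1,-2,-28,0,0],[-1,-2,-28,0,0],[-1,0,0,-10,0],[-1,0,0,-10,0],[-1,0,0,-6,0],[-1,0,0,-4,0],[-1,0,0,0,0],[-1,0,0,0,0]]]}}

```text
time_s: 18.35
ee_pos: [547.2, -149.7, 227.8]
tcp_rot: [[-0.969, 0.248, -0.0], [0.248, 0.969, 0.0], [0.0, 0.0, -1.0]]
force: [-4.3, 0.2, 4.3]
opening: -0.2
finger_force: 2.3
```

Request:
{"op": "send_rows", "data": {"moves": [[[-1,0,0,-3,0],[-1,0,0,-3,0],[-1,0,0,-3,0],[-1,0,0,-3,0],[-1,0,0,0,0],[-1,0,0,0,0]]]}}

```text
time_s: 18.95
ee_pos: [547.5, -149.8, 216.9]
tcp_rot: [[-0.969, 0.248, 0.002], [0.248, 0.969, 0.0], [-0.001, 0.0, -1.0]]
force: [-3.7, 0.9, 10.2]
opening: 0.5
finger_force: 4.5
```

Request:
{"op": "send_rows", "data": {"moves": [[[-1,0,0,-3,0],[-1,0,0,-2,0],[-1,0,0,-2,0],[-1,0,0,0,0],[-1,0,0,0,0]]]}}

```text
time_s: 19.45
ee_pos: [547.6, -149.9, 214.4]
tcp_rot: [[-0.969, 0.248, 0.005], [0.248, 0.969, -0.002], [-0.006, -0.001, -1.0]]
force: [-11.4, 5.1, 32.3]
opening: -0.2
finger_force: 16.0
```

The plunger stalls at 214.4 mm with 32 N, so it is on its stop. I'll lift off and look.

Request:
{"op": "send_rows", "data": {"moves": [[[-1,0,0,0,0],[-1,0,0,8,0],[-1,0,0,15,0],[-1,0,0,20,0],[-1,-10,30,20,0],[-1,-20,40,10,0],[-1,-20,40,0,0],[-1,-20,40,0,0],[-1,0,0,0,0],[-1,0,0,0,0]]]}}

```text
time_s: 20.45
ee_pos: [477.5, 0.7, 281.7]
tcp_rot: [[-0.969, 0.246, 0.001], [0.246, 0.969, 0.0], [-0.001, 0.0, -1.0]]
force: [0.1, -0.8, -1.1]
opening: 0.3
finger_force: 0.0
```

```bash
python3 - <<'E'
from m import *
o=get_obs(); print(o["ee_pos"],o["force"])
out=[]
for n in("scene","side"):
    im=get_image(n); cv2.imwrite(f"pics/{n}9.png",im[:,:,::-1])
    out.append(cv2.resize(im[130:335,255:400],(400,565),interpolation=cv2.INTER_CUBIC))
    print(n,blobs(im,(0,120,60),(6,255,255),(290,230,360,320),30))
    o0=cv2.imread(f"pics/{n}0.png")[:,:,::-1].copy()
    print("bluecap",blobs(o0,(105,150,60),(125,255,255),(290,160,330,190)),blobs(im,(105,150,60),(125,255,255),(290,160,330,190)))
cv2.imwrite("pics/v9.png",np.hstack(out)[:,:,::-1])
E
```

```text
[477.48047522   0.71636579 281.70530732] [ 0.11178225 -0.76501868 -1.14923111]
scene [([308, 268, 18, 17, 230], [316.6, 276.2])]
bluecap [([302, 169, 12, 11, 103], [307.7, 174.1])] [([302, 169, 12, 11, 105], [307.7, 174.1])]
side [([322, 239, 26, 22, 439], [334.3, 249.3])]
bluecap [([305, 172, 14, 11, 129], [311.1, 176.9])] [([305, 172, 13, 11, 128], [311.0, 176.9])]
```

View pics/v9.png

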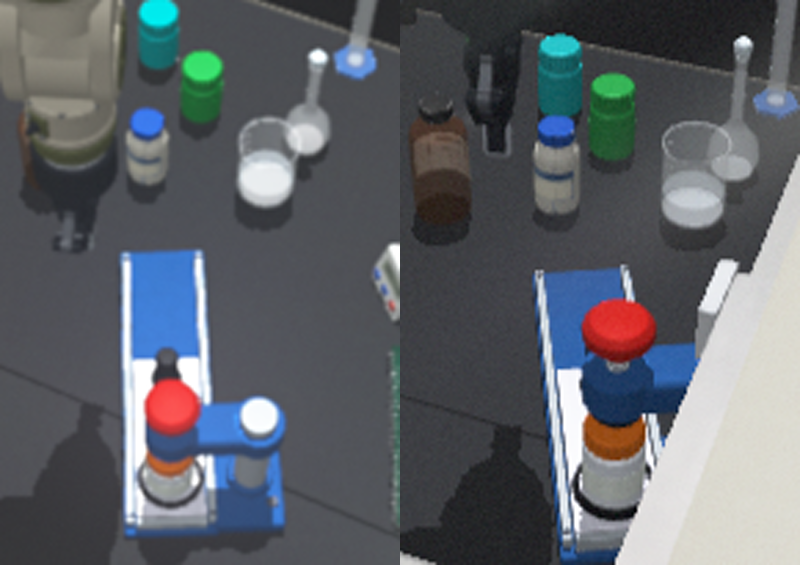

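The plunger is back at its starting pixel (316.6,276), the lid is pressed down with no neck showing, and the bottles have not moved. I check the carriage travel once more with the scene camera.

```bash
python3 - <<'E'
from m import *
a=cam("scene"); S=255,130; k=2.759
g=lambda x,y:(255+x/k,130+y/2.756)
p0=onz(a,250+179/2.8-.3,120+285/2.8-.3,82); p1=onz(a,*g(166,356),82)
print("knob travel",p0.round(1),p1.round(1),np.hypot(*(p0-p1)[:2]))
r0=onz(a,315.1,261.5,35); r1=onz(a,*g(170,479),35); print("ring",r0.round(1),r1.round(1),np.hypot(*(r0-r1)[:2]))
# bed fractions, initial crop and final crop
f0,e0=onz(a,*g(164,252),10),onz(a,*g(170,532),10); print("bed",f0.round(1),e0.round(1),np.hypot(*(f0-e0)[:2]))
for n in("scene0","scene9"):
    im=cv2.imread(f"pics/{n}.png"); print(n,[int(im[y,309].max()) for y in range(295,325)])
E
```

```text
knob travel [563.5  91.1  82. ] [555.3 -38.   82. ] 129.32210042476936
ring [556.8 -23.4  35. ] [ 547.6 -158.4   35. ] 135.30970237677485
bed [570.4 132.5  10. ] [ 542.8 -207.    10. ] 340.65956912939043
scene0 [211, 225, 226, 225, 224, 224, 224, 223, 223, 223, 222, 222, 222, 223, 207, 164, 132, 124, 126, 126, 127, 125, 135, 158, 160, 146, 127, 125, 123, 102]
scene9 [162, 180, 176, 156, 151, 167, 168, 162, 158, 158, 161, 168, 177, 146, 97, 67, 93, 156, 195, 203, 203, 195, 165, 159, 156, 143, 125, 123, 121, 101]
```

```bash
python3 - <<'E'
from m import *
im=cv2.imread("pics/w8.png"); d=np.load("pics/w8.npz"); C=cam("wrist",dict(ee_pos=d["p"],tcp_rot=d["R"]))
for y0 in(232,240):
  L=[(x,y0-(x-30)*0.183) for x in range(20,80,2)]
  print([im[int(round(y)),x].tolist() for x,y in L])
for u in(30,38,46,54): print(u,onz(C,u,238,26).round(1))
E
```

```text
[[44, 43, 41], [44, 42, 40], [43, 42, 40], [52, 50, 47], [131, 127, 118], [143, 139, 129], [144, 139, 129], [141, 137, 127], [139, 134, 125], [135, 131, 123], [110, 106, 99], [93, 90, 84], [152, 143, 139], [183, 173, 169], [186, 175, 171], [185, 175, 171], [185, 176, 171], [185, 175, 171], [185, 175, 171], [186, 176, 171], [185, 175, 170], [185, 176, 171], [186, 176, 171], [185, 175, 171], [186, 176, 171], [185, 175, 171], [186, 176, 171], [186, 175, 170], [185, 175, 170], [186, 176, 172]]
[[43, 41, 40], [43, 41, 40], [43, 40, 37], [42, 41, 38], [44, 41, 40], [65, 62, 58], [132, 128, 119], [143, 139, 129], [142, 137, 128], [142, 136, 128], [139, 134, 126], [133, 128, 120], [103, 99, 93], [96, 93, 87], [153, 145, 141], [182, 173, 168], [181, 173, 167], [181, 172, 167], [182, 173, 168], [181, 173, 167], [183, 173, 169], [182, 173, 168], [182, 173, 168], [182, 172, 168], [182, 173, 167], [182, 173, 168], [182, 173, 168], [182, 173, 168], [182, 173, 167], [183, 173, 169]]
30 [ 514.4 -201.3   26. ]
38 [ 515.6 -196.9   26. ]
46 [ 516.7 -192.4   26. ]
54 [ 517.9 -187.9   26. ]
```

The end bar runs straight into the carriage plate with no blue gap between them, so the carriage is against its stop. Handing in.

```bash
python3 -c "
from station import *
print(hand_in())"
```

```text
the job is handed in; nothing more can be done
None
```

I handed the job in: the jar is in the nest, the carriage is home against its stop, the lid is pressed on and the plunger is back up. The blue-capped bottle measured unmoved and the brown bottle and beaker look undisturbed. I viewed 12 pictures, two over the limit of 10, and `hand_in()` returned no verdict.

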